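# Gather the loose nuts in the tote's pour corner

## Robot

A 6-joint arm with a two-finger parallel gripper is mounted at the origin on the work surface. World frame = base frame: x ahead of the robot, y to its left, z up, the work surface at z = 0. Lengths are in m, angles in rad, forces in N, time in s.
With the tool pointing down it reaches from about 0.375 to 0.975 m from the base axis. Payload 3.8 kg.
Tool frame: the origin (TCP) lies at the very end of the fingers, on their centre line; the grasp point (between the pads) lies 19 mm behind it; z points along the fingers, y is the line along which they close (so a half turn about z gives the same grasp; the last joint's range is limited). The gripper opens to 85 mm and grips with 20 to 120 N. Pads are 22 mm wide; open, the fingers measure 114 mm over their backs; the gripper's body (76 mm by 85 mm) begins 54 mm behind the grasp point. The pads swing forward as they close: fully open they stand 13 mm farther back than shut.
Start: joints at [1.276, 0.264, 1.604, -0, 1.274, -0.037], TCP at [0.172, 0.653, 0.231] pointing down, gripper open.
Joint ranges: [-2.63, 2.63], [-0.94, 2.18], [0.31, 2.57], [-1.31, 4.45], [0, 2.66], [-2.55, 2.55]. Speed limits (rad/s): [2.57, 2.57, 3.14, 3.14, 3.14, 3.14].

## Interface

Orientations are given as a rotation vector (axis times angle).
In Python, from workcell import monitor, viewer, job gives the robot as it stands. The module is installed in compiled form; this text tells all that it offers.
- The arm moves only by the tool step_arm, never from a script. Its argument "series" is one flat list of numbers, 4 for each row, row after row: the shift along the tool's x, y, z in m, then the turn about the tool's z in rad. A call has 1 to 8 rows; each row is the pose to reach, as a shift and turn from the pose commanded when the call began, along the tool's axes at that moment; what a row does not reach only later rows make up. A row lasts 1/8 s, in which the tool goes at most 62.5 mm and 10.7 degrees, less where a joint would pass 70% of its speed; a pose out of reach is approached as far as the arm can. A call with a gripper value outside its range is refused whole. "gripper" is the opening, from 0 (shut) to 1 (fully open), set as the call begins (left out, the last holds). The fingers move at their own pace and stop on an object; "newtons" is the grip in N (left out, the last holds). Time passes only in rows, so rows that repeat a pose let the fingers close. It gives the time, the measured TCP pose, the force, the opening and the grip force at its end, in the units of the state.
- monitor.read_state(): the state, without advancing time (a new reading comes with each control period).
- viewer.read_camera(name): name is "scene" or "top"; returns a dict with "image" (420x560x3 uint8, red, green, blue), "intrinsics" (3x3 intrinsics, pixels), "T" (4x4, takes a point from camera to world coordinates). Camera axes: x right, y up, looking along -z (the intrinsics and any distortion apply to the point x, -y, -z); pixel columns grow to the right and rows downward; lengths in m; the calibration is good to about 2 mm. A picture is of the moment at which its call begins. There is no depth.
- job.finish_job(): hands the job in; it is judged then, once.
Trained networks look in a picture, given as the dict that the camera call returned (one of the last four; its "shot" number tells which), for a name from the list of things; names that differ only in an ending like _2 or _b are one class to them, and where a whole thing is asked for, a point or a joint stands for the part that bears it (a point fixed in the world has none). Each returns a list of dicts, best first, with "score" (0 to 1); they miss things now and then, are a little off and sometimes report something else, mostly with a low value. They report only what shows in the picture. A call takes as long as a camera call.
- viewer.boxes_of(picture, label): "extent" ([centre column, centre row, width, height] in pixels, round what is visible of it).
- viewer.spot_point(picture, label): "point" ([column, row] in pixels: a listed point, or the origin of a listed thing).
The state is a dict: "time": time; "q": joint angles; "joint_vel": joint speeds; "joint_torque": joint torques, N m; "tool_pos": TCP position; "tcp_rot": TCP orientation; "wrist_force": force on the tool from outside, world axes, zero at the start; "torque": the same for the moment, N m; "width": opening from 0.0 (shut) to 1.0 (fully open); "grip_force": force on a finger pad.
Only numpy, scipy, OpenCV 4.12 (cv2) and the standard library are available. Lean on these libraries where they do the work, as an engineer would, in place of code of your own. Each camera call takes 0.05 s, during which the arm holds its last target. There are 200 camera calls.

## Task

Swing the hasp up and fully off the tote's catch so that it stays open, then take the tote by its carrying bar and lift it clear of its dock. Tilt it about thirty degrees with the pour corner (the cut-down corner with the lip) lowest, until all four nuts have slid together into that corner, and finish still holding it up and tilted like that, at rest and touching nothing but your gripper. Move the nuts by tilting only, never with the fingers, spill none, and leave the things around the dock where they are.

Things in the scene. Friction and masses are not known exactly. Their poses are not given: they have to be found in the camera images.
- dock: Fixed low wooden dock holding the tote: board 180 mm (its x) by 345 mm (its y), 10 mm thick, with 10 mm high curbs round the tote. Origin on the bench under the tote's middle; at the start its axes are those of the tote. At its +y end stands the post of the hasp. Turned up to 0.4 rad either way.
- hasp_hinge (a point): Middle of the hasp's hinge pin, fixed on the dock's post, 69 mm above the bench, 190 mm from the dock's origin along the dock's +y. The pin is level, along the dock's x. The steel cheeks beside it are 44 mm wide overall and reach 77 mm above the bench.
- hasp (a joint): Angle of the steel hasp, rad. 0: flat over the tote's catch, pointing along the dock's -y; it grows as the free end swings up and over, away from the tote; pi/2 is upright; stop at 1.9 (leaning back). Its stiff hinge (0.06 N m) stays where it is left. Starts between 0 and 0.1, over the catch.
- hasp_tab (a point): Middle of the upright steel finger tab on the hasp's free end, turning with it. Hasp flat: 71 mm from the hinge pin along the dock's -y and 22 mm above the pin (91 mm above the bench). Tab 24 mm wide (along the pin; pinch here), 14 mm thick, top 15 mm above this point. The hasp's plate, also 24 mm wide, 6 mm thick, has its upper face 19 mm below this point.
- tote: White plastic open tote, outside 140 mm (its x) by 200 mm (its y), walls 60 mm high, 5 mm thick, floor 5 mm, 0.3 to 0.55 kg. Origin: centre of its underside, 10 mm above the bench in the dock; z up. A lug at its +y end (to 147 mm from the centre) carries the catch, a 12 mm steel staple in the hasp's slot. Slippery inside: friction about 0.15, walls too.
- tote_grip (a point): Middle of the tote's rigid carrying bar, 100 mm above the tote's underside (110 mm above the bench in the dock), over the tote's centre. The straight bar runs along the tote's y for 190 mm, is 16 mm wide (its x, flat sides) and 14 mm high, on a post at each end; its middle 100 mm is a black rubber grip. Same axes as the tote.
- pour_corner (a point): Inside bottom of the tote's pour corner, its -x -y corner: 65 mm along -x and 95 mm along -y from the centre, on the inner floor. Seen by its walls cut down to 36 mm for about 50 mm each way and a pouring lip that sticks out diagonally about 15 mm. Same axes as the tote.
- nut1: Loose steel hex nut, 19 mm across flats, 11 mm thick, 17 g, lying flat in the tote; origin at the centre of its underside.
- nut2: Loose steel hex nut, 19 mm across flats, 11 mm thick, 17 g, lying flat in the tote; origin at the centre of its underside.
- nut3: Loose steel hex nut, 19 mm across flats, 11 mm thick, 17 g, lying flat in the tote; origin at the centre of its underside.
- nut4: Loose steel hex nut, 19 mm across flats, 11 mm thick, 17 g, lying flat in the tote; origin at the centre of its underside.
- screwdriver: Bystander: screwdriver with yellow handle, 190 mm long, lying flat, on the bench by the dock. Origin at its underside.
- wrench: Bystander: steel wrench, 170 mm long, lying flat, on the bench by the dock. Origin at its underside.
- tape: Bystander: roll of grey tape lying flat, 96 mm across, 25 mm high, on the bench by the dock. Origin at its underside.
- jar: Bystander: small clear jar with black cap, 52 mm across, 70 mm high, on the bench by the dock. Origin at its underside.
- coupling: Bystander: plain brass ring, 56 mm across, 22 mm high, lying flat, on the bench by the dock. Origin at its underside.

How it is judged:
On the way, in this order (a step that is already met when the one before it is completed fails the run):
1. the hasp is swung off the catch, past about 75 degrees, while the tote still sits in its dock (value of joint hasp above 1.3 rad and distance of tote from where it was at the start of the episode below 0.015 m), for 0.2 s.
2. the tote is lifted clear of the dock in the gripper (contact force between the fingers and tote above 1 N and contact force between tote and dock below 0.2 N and height (world z) of tote above 0.04 m), for 0.2 s.
At the end, for the whole second after the job is handed in: Tote held only by the gripper (over 1 N), pour corner over 30 mm above the bench and lowest: tilt 17 to 54 degrees, tote x and y each rising 7 degrees or more; four nuts within 90 mm of the inner pour corner; tote and nuts at rest (30 mm/s); hasp open past 75 degrees (height (world z) of pour_corner above 0.03 m and angle between tote's own z axis and vertical between 0.3 and 0.95 rad and angle between tote's own x axis and vertical below 1.45 rad and angle between tote's own y axis and vertical below 1.45 rad and contact force between the fingers and tote above 1 N and contact force between tote and dock below 0.2 N and linear speed of each of tote, nut1, nut2, nut3, nut4 below 0.03 m/s and angular speed of tote below 0.15 rad/s and value of joint hasp above 1.3 rad and contact force between tote and screwdriver below 0.2 N and contact force between tote and wrench below 0.2 N and contact force between tote and tape below 0.2 N and contact force between tote and jar below 0.2 N and contact force between tote and coupling below 0.2 N and distance between each of nut1, nut2, nut3, nut4 and pour_corner below 0.09 m); the arm keeps its last pose, push and grip.
It fails at once if a nut is pushed with the fingers (contact force between the fingers and nut1 above 0.5 N or contact force between the fingers and nut2 above 0.5 N or contact force between the fingers and nut3 above 0.5 N or contact force between the fingers and nut4 above 0.5 N).
It fails at once if a thing beside the dock is moved by more than 30 mm (distance of any of screwdriver, wrench, tape, jar, coupling from where it was at the start of the episode above 0.03 m).
It also fails if it takes over 61 s, if anything falls off the work surface, if the arm or the gripper's body presses on something with over 40 N, if the wrist force passes 120 N, or if a joint passes its speed limit or range.

## Working session

There is one attempt and no reset: what is moved stays moved. The work goes in short steps, Python scripts to look and compute and a tool call to move; the robot and the scene stay as the last step left them, time stands still between calls to the robot, and variables do not carry over. Pictures are saved under pics/ and viewed, at most 10 in all, crops included, and the job is handed in when it is done.

Besides the shell and the picture viewer there is one more tool, called as name(argument=value, ...), one argument or row to a line, values as JSON. step_arm: Moves the arm, as the interface text tells. Its arguments: {"type":"object","properties":{"series":{"type":"array"},"gripper":{"type":"number"},"newtons":{"type":"number"}},"required":["series"]}

```bash
mkdir -p pics; cat > h.py <<'E'
import numpy as np, cv2
from workcell import monitor, viewer, job
def ray(p,px):
    K=np.array(p["intrinsics"]);T=np.array(p["T"])
    d=np.linalg.inv(K)@[px[0],px[1],1]; d=T[:3,:3]@(d*[1,-1,-1]); return T[:3,3],d/np.linalg.norm(d)
def tri(r):
    A=0;b=0
    for o,d in r:
        M=np.eye(3)-np.outer(d,d);A=A+M;b=b+M@o
    return np.linalg.solve(A,b)
def atz(p,px,z):
    o,d=ray(p,px);return o+d*(z-o[2])/d[2]
def save(p,n): cv2.imwrite("pics/"+n,p["image"][:,:,::-1])
E
python3 - <<'E'
from h import *
np.set_printoptions(precision=4,suppress=True)
s=viewer.read_camera("scene");t=viewer.read_camera("top")
save(s,"s0.png");save(t,"t0.png")
print(s.keys(),s["T"],t["T"],s["intrinsics"])
for l in ["tote_grip","hasp_tab","hasp_hinge","pour_corner","tote","dock"]:
    a=viewer.spot_point(s,l)[:2];b=viewer.spot_point(t,l)[:2]
    print(l,a,b)
    if a and b: print(tri([ray(s,a[0]["point"]),ray(t,b[0]["point"])]))
for l in ["nut1","screwdriver","wrench","tape","jar","coupling"]:
    b=viewer.spot_point(t,l)[:4]
    print(l,[(atz(t,x["point"],0.01),round(x["score"],2)) for x in b])
print(monitor.read_state())
E
```

```text
dict_keys(['image', 'intrinsics', 'T', 'shot']) [[-0.7663 -0.3385  0.5461  1.021 ]
 [ 0.6425 -0.4086  0.6482  0.5375]
 [ 0.0038  0.8476  0.5306  0.5704]
 [ 0.      0.      0.      1.    ]] [[-0.0131  0.9959 -0.0899  0.4712]
 [-0.9998 -0.0146 -0.0159 -0.0257]
 [-0.0172  0.0897  0.9958  0.8949]
 [ 0.      0.      0.      1.    ]] [[424.9299   0.     280.5294]
 [  0.     424.9299 200.0849]
 [  0.       0.       1.    ]]
tote_grip [{'point': [269.3, 196.5], 'score': 0.63}, {'point': [276.8, 183.5], 'score': 0.59}] [{'point': [313.8, 229.2], 'score': 0.93}]
[ 0.5231 -0.0864  0.0797]
hasp_tab [] [{'point': [253.2, 238.0], 'score': 0.71}]
hasp_hinge [{'point': [343.3, 240.3], 'score': 0.73}] [{'point': [219.3, 241.5], 'score': 0.87}, {'point': [304.5, 221.7], 'score': 0.24}]
[0.4991 0.1102 0.0632]
pour_corner [{'point': [269.5, 194.8], 'score': 0.97}] [{'point': [357.0, 258.3], 'score': 0.83}, {'point': [313.0, 162.2], 'score': 0.42}]
[ 0.4576 -0.1786  0.0162]
tote [{'point': [273.7, 222.5], 'score': 0.64}] [{'point': [311.5, 232.0], 'score': 0.82}]
[ 0.5183 -0.0836  0.0096]
dock [] []
nut1
[... 254 characters left out ...]
2765,  0.01  ]), 0.32)]
wrench [(array([ 0.677 , -0.0959,  0.01  ]), 0.7)]
tape [(array([0.6698, 0.1092, 0.01  ]), 0.78), (array([0.506 , 0.0464, 0.01  ]), 0.42)]
jar [(array([ 0.597, -0.279,  0.01 ]), 0.61)]
coupling []
{'time': 1.0, 'q': array([ 1.2761,  0.2639,  1.604 ,  0.    ,  1.2737, -0.0368]), 'joint_vel': array([-0.    ,  0.0001,  0.001 , -0.0003, -0.0013, -0.0004]), 'joint_torque': array([ -0.0003, -51.5083, -36.7736,   0.    ,   0.0008,  -0.    ]), 'tool_pos': array([0.1721, 0.6527, 0.2313]), 'tcp_rot': array([-0.404 , -3.1155, -0.    ]), 'wrist_force': array([-0.3845, -0.1224,  1.0054]), 'torque': array([-0.0092,  0.0556, -0.0462]), 'grip_force': 0.0, 'width': 0.9997981195329593}
```

View pics/s0.png

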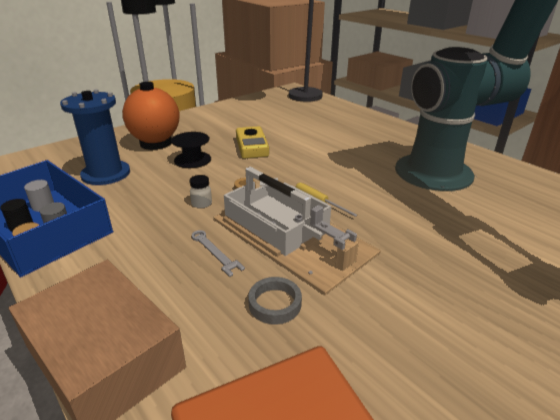

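View pics/t0.png

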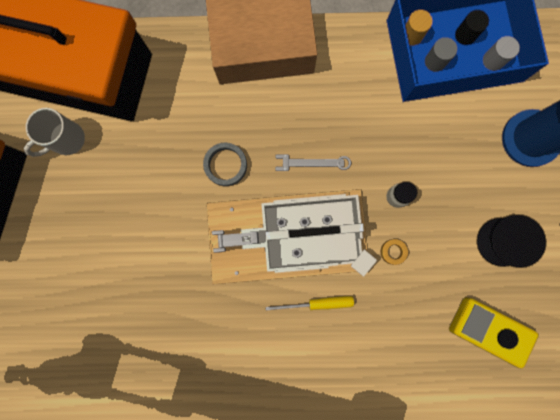

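Scene view: tote in dock at about (270,215), hasp post at (345,250). Top view: bar from (265,237) to (362,228), hinge at (219,241), pour lip at (365,262), and the coupling close to it at (395,251).

The moves have no direct tilt, so I'll check from up high, in free space, what the arm does at the edge of its reach.

step_arm(
  series=[0,0,-0.06,0,0,0,-0.12,0,0,0,-0.18,0,0,0,-0.24,0,0,0,-0.3,0,0,0,-0.36,0,0,0,-0.42,0,0,0,-0.48,0],
)

```text
time: 2.0
tool_pos: [0.1719, 0.652, 0.7112]
tcp_rot: [0.404, 3.115, 0.003]
wrist_force: [0.3, 1.4, 1.1]
width: 1.0
grip_force: 0.0
```

step_arm(
  series=[0,0.06,0,0,0,0.12,0,0,0,0.18,0,0,0,0.24,0,0,0,0.3,0,0,0,0.36,0,0],
)

```text
time: 2.75
tool_pos: [0.2088, 0.7919, 0.6038]
tcp_rot: [0.403, 3.109, 0.069]
wrist_force: [0.6, -0.1, -0.5]
width: 1.0
grip_force: 0.0
```

```bash
python3 -c "
from h import *
print({k:np.round(v,4) for k,v in monitor.read_state().items()})"
```

```text
{'time': np.float64(2.75), 'q': array([ 1.2820e+00,  6.8980e-01,  3.1090e-01,  1.5000e-03,  2.0968e+00,
       -3.0200e-02]), 'joint_vel': array([ 0.0037,  0.1656,  0.0006, -0.0018, -0.1709,  0.0066]), 'joint_torque': array([-8.50000e-03, -6.92695e+01, -3.41887e+01,  6.90000e-03,
       -5.24000e-02, -4.30000e-03]), 'tool_pos': array([0.2088, 0.7919, 0.6038]), 'tcp_rot': array([0.403 , 3.1091, 0.0686]), 'wrist_force': array([ 0.5886, -0.0614, -0.4512]), 'torque': array([-0.0629,  0.0084,  0.0228]), 'grip_force': np.float64(0.0), 'width': np.float64(1.0)}
```

step_arm(
  series=[0,-0.6,-0.6,0,0,-0.6,-0.6,0,0,-0.6,-0.6,0,0,-0.6,-0.6,0,0,-0.6,-0.6,0,0,-0.6,-0.6,0,0,-0.6,-0.6,0,0,-0.6,-0.6,0],
)

```text
time: 3.75
tool_pos: [0.1084, 0.4113, 0.8894]
tcp_rot: [0.403, 3.107, 0.085]
wrist_force: [-0.1, 0.6, 1.3]
width: 0.999
grip_force: 0.0
```

```bash
python3 -c "
from h import *
print({k:np.round(v,4) for k,v in monitor.read_state().items() if k in('q','time','joint_vel','tool_pos','tcp_rot')})"
```

```text
{'time': np.float64(3.75), 'q': array([ 1.252 ,  0.2261,  0.3109,  0.0057,  2.5502, -0.0563]), 'joint_vel': array([-0.055 , -0.4236,  0.0007,  0.0081,  0.4153, -0.0466]), 'tool_pos': array([0.1084, 0.4113, 0.8894]), 'tcp_rot': array([0.4026, 3.1073, 0.0845])}
```

step_arm(
  series=[0,-0.4,-0.3,0,0,-0.4,-0.3,0,0,-0.4,-0.3,0,0,-0.4,-0.3,0,0,-0.4,-0.3,0,0,-0.4,-0.3,0,0,-0.4,-0.3,0,0,-0.4,-0.3,0],
)

```text
time: 4.75
tool_pos: [0.0566, 0.2326, 0.9579]
tcp_rot: [0.399, 3.071, 0.245]
wrist_force: [0.6, -0.0, -0.0]
width: 1.002
grip_force: 0.0
```

```bash
python3 -c "
from h import *
print({k:np.round(v,4) for k,v in monitor.read_state().items() if k in('q','time','joint_vel','tool_pos','tcp_rot')})"
```

```text
{'time': np.float64(4.75), 'q': array([ 1.2294e+00,  7.1000e-03,  3.1110e-01, -2.3000e-03,  2.6617e+00,
       -8.5300e-02]), 'joint_vel': array([ 0.0347, -0.0228,  0.0051, -0.0072,  0.0009,  0.0258]), 'tool_pos': array([0.0566, 0.2326, 0.9579]), 'tcp_rot': array([0.3986, 3.0711, 0.2448])}
```

step_arm(
  series=[0,-0.45,0,0,0,-0.45,0,0,0,-0.45,0,0,0,-0.45,0,0,0,-0.45,0,0,0,-0.45,0,0,0,-0.45,0,0,0,-0.45,0,0],
)

```text
time: 5.75
tool_pos: [-0.0383, -0.1243, 0.8282]
tcp_rot: [0.396, 3.058, 0.323]
wrist_force: [0.6, -0.0, -0.1]
width: 0.999
grip_force: 0.0
```

```bash
python3 -c "
from h import *
print({k:np.round(v,4) for k,v in monitor.read_state().items() if k in('q','time','joint_vel','tool_pos','tcp_rot')})"
```

```text
{'time': np.float64(5.75), 'q': array([ 1.3855, -0.7612,  1.0292, -0.0634,  2.6623,  0.0127]), 'joint_vel': array([-0.0229, -0.3371,  0.2888, -0.0054, -0.0107, -0.0267]), 'tool_pos': array([-0.0383, -0.1243,  0.8282]), 'tcp_rot': array([0.3956, 3.058 , 0.3226])}
```

step_arm(
  series=[0,0.48,0,0,0,0.48,0,0,0,0.48,0,0,0,0.48,0,0,0,0.48,0,0,0,0.48,0,0,0,0.48,0,0,0,0.48,0,0],
)

```text
time: 6.75
tool_pos: [0.0515, 0.2374, 0.9073]
tcp_rot: [0.397, 3.059, 0.317]
wrist_force: [0.3, 0.4, 0.7]
width: 0.996
grip_force: 0.0
```

```bash
cat > st.py <<'E'
from h import *
from scipy.spatial.transform import Rotation as R
np.set_printoptions(precision=4,suppress=True)
s=monitor.read_state();print(round(float(s['time']),2),'q',s['q'],'p',s['tool_pos'],'\naxes(cols)\n',R.from_rotvec(s['tcp_rot']).as_matrix(),s['width'],s['grip_force'],s['wrist_force'])
E
python3 st.py
python3 -c "
import numpy as np
from scipy.optimize import least_squares
D=[(.264,1.604,1.2737,.675,.2313),(.6898,.3109,2.0968,.819,.6038),(.2261,.3109,2.5502,.4253,.8894),(.0071,.3111,2.6617,.2394,.9579),(-.7612,1.0292,2.6623,-.13,.8282)]
def f(x):
  a,h,l1,l2,c,lt=x
  o=[]
  for q2,q3,q5,r,z in D:
    s=q2+q3;t=s+q5
    o+=[a+l1*np.sin(q2)+l2*np.sin(s)+c*np.cos(s)+lt*np.sin(t)-r,h+l1*np.cos(q2)+l2*np.cos(s)-c*np.sin(s)+lt*np.cos(t)-z]
  return o
r=least_squares(f,[0,.3,.4,.4,0,.2]);print(r.x,r.fun)
"
```

```text
6.75 q [ 1.2593 -0.2081  0.7137 -0.0052  2.4272 -0.0573] p [0.0515 0.2374 0.9073] 
axes(cols)
 [[-0.9663  0.2485  0.0667]
 [ 0.2569  0.9463  0.1963]
 [-0.0144  0.2068 -0.9783]] 0.9960277141135425 0.0 [0.3386 0.373  0.7128]
[2.60410304e-04 2.50910725e-01 5.13309840e-01 5.65936453e-01
 1.69221660e-03 3.47619370e-01] [-2.02018325e-04  1.65854285e-04  5.90862364e-04 -1.98525779e-04
 -1.03142857e-04  6.42404273e-05 -8.67531181e-04  2.19611423e-04
  5.81832052e-04 -2.51184584e-04]
```

Out-of-reach moves leave a tilt that stays in the commanded pose, so I can use it. I'll pre-tilt the tool with its tip leaning toward the tote's -y, grip the bar square, then turn about the tilted tool axis. That precesses the tote into the tilt I need. First, over to the robot's -y side.

step_arm(
  series=[-0.29,-0.13,0.038,1.21,-0.29,-0.13,0.038,1.21,-0.29,-0.13,0.038,1.21,-0.29,-0.13,0.038,1.21,-0.29,-0.13,0.038,1.21,-0.29,-0.13,0.038,1.21,-0.29,-0.13,0.038,1.21,-0.29,-0.13,0.038,1.21],
)

```text
time: 7.75
tool_pos: [0.3075, 0.0422, 0.8431]
tcp_rot: [-2.012, -2.279, -0.286]
wrist_force: [1.0, 0.6, -0.2]
width: 0.997
grip_force: 0.0
```

```bash
cat >> st.py <<'E'
import sys
if len(sys.argv)>3:
    g=np.array(sys.argv[1:4],float); print('shift',R.from_rotvec(s['tcp_rot']).as_matrix().T@(g-s['tool_pos']))
E
python3 st.py 0.03 -0.32 0.85
```

```text
7.75 q [-0.178  -0.1659  0.881   0.3014  2.3816 -0.0786] p [0.3075 0.0422 0.8431] 
axes(cols)
 [[-0.1297  0.9899  0.0574]
 [ 0.9734  0.1161  0.1975]
 [ 0.1889  0.0814 -0.9786]] 0.9973014418738227 0.0 [ 1.021   0.5803 -0.1693]
shift [-0.3153 -0.3162 -0.0942]
```

step_arm(
  series=[-0.315,-0.316,-0.094,0,-0.315,-0.316,-0.094,0,-0.315,-0.316,-0.094,0,-0.315,-0.316,-0.094,0,-0.315,-0.316,-0.094,0,-0.315,-0.316,-0.094,0,-0.315,-0.316,-0.094,0,-0.315,-0.316,-0.094,0],
)

```text
time: 8.75
tool_pos: [0.0265, -0.3243, 0.8497]
tcp_rot: [-2.003, -2.294, -0.3]
wrist_force: [0.1, -0.1, -0.2]
width: 1.002
grip_force: 0.0
```

```bash
python3 st.py 0.0 0.1 0.9
```

```text
8.75 q [-1.6261  0.0398  0.6764  0.1142  2.628  -1.6677] p [ 0.0265 -0.3243  0.8497] 
axes(cols)
 [[-0.1414  0.9877  0.0671]
 [ 0.9717  0.1255  0.2002]
 [ 0.1893  0.0935 -0.9774]] 1.002032997528454 0.0 [ 0.0667 -0.1042 -0.2441]
shift [0.4256 0.0318 0.034 ]
```

step_arm(
  series=[0.43,0.03,0.03,0,0.43,0.03,0.03,0,0.43,0.03,0.03,0,0.43,0.03,0.03,0,0.43,0.03,0.03,0,0.43,0.03,0.03,0,0.43,0.03,0.03,0,0.43,0.03,0.03,0],
)

```text
time: 9.75
tool_pos: [0.002, -0.0268, 0.8073]
tcp_rot: [2.148, 2.266, 0.208]
wrist_force: [1.3, -0.5, -0.3]
width: 0.997
grip_force: 0.0
```

```bash
python3 st.py 0.0 0.4 1.1
```

```text
9.75 q [-2.4759 -0.5454  1.158  -0.0161  2.6622 -2.5434] p [ 0.002  -0.0268  0.8073] 
axes(cols)
 [[-0.0578  0.9933  0.0999]
 [ 0.9949  0.0491  0.088 ]
 [ 0.0825  0.1045 -0.9911]] 0.997089198520406 0.0 [ 1.3381 -0.4912 -0.2537]
shift [ 0.4489  0.0495 -0.2527]
```

```bash
python3 st.py 0.03 -0.3 0.87
```

```text
9.75 q [-2.4759 -0.5454  1.158  -0.0161  2.6622 -2.5434] p [ 0.002  -0.0268  0.8073] 
axes(cols)
 [[-0.0578  0.9933  0.0999]
 [ 0.9949  0.0491  0.088 ]
 [ 0.0825  0.1045 -0.9911]] 0.997089198520406 0.0 [ 1.3381 -0.4912 -0.2537]
shift [-0.2683  0.0209 -0.0833]
```

step_arm(
  series=[-0.27,0.02,-0.083,0,-0.27,0.02,-0.083,0,-0.27,0.02,-0.083,0,-0.27,0.02,-0.083,0,-0.27,0.02,-0.083,0,-0.27,0.02,-0.083,0],
)

```text
time: 10.5
tool_pos: [0.0297, -0.3091, 0.8662]
tcp_rot: [2.145, 2.275, 0.22]
wrist_force: [-0.3, 0.8, -0.7]
width: 1.0
grip_force: 0.0
```

```bash
python3 st.py 0.01 -0.15 1.35
```

```text
10.5 q [-1.6594 -0.0112  0.6704  0.1745  2.5823 -1.5746] p [ 0.0297 -0.3091  0.8662] 
axes(cols)
 [[-0.0632  0.9929  0.1011]
 [ 0.9938  0.0534  0.0975]
 [ 0.0914  0.1067 -0.9901]] 1.000183823637185 0.0 [-0.3319  0.8334 -0.6852]
shift [ 0.2036  0.0405 -0.4654]
```

step_arm(
  series=[0.2,0,-0.47,0,0.2,0,-0.47,0,0.2,0,-0.47,0,0.2,0,-0.47,0,0.2,0,-0.47,0,0.2,0,-0.47,0,0.2,0,-0.47,0,0.2,0,-0.47,0],
)

```text
time: 11.5
tool_pos: [0.0268, -0.2245, 0.9047]
tcp_rot: [2.127, 2.246, 0.155]
wrist_force: [-0.6, -0.6, -0.8]
width: 1.002
grip_force: 0.0
```

```bash
python3 st.py 0.03 -0.3 0.85
```

```text
11.5 q [-1.7097 -0.0937  0.6203  0.2053  2.6619 -1.5843] p [ 0.0268 -0.2245  0.9047] 
axes(cols)
 [[-0.0564  0.9933  0.1008]
 [ 0.9978  0.0524  0.0417]
 [ 0.0362  0.103  -0.994 ]] 1.0023727231732518 0.0 [-0.5563 -0.5713 -0.7897]
shift [-0.0775 -0.0064  0.0516]
```

```bash
python3 st.py 0.45 -0.155 0.35
```

```text
11.5 q [-1.7097 -0.0937  0.6203  0.2053  2.6619 -1.5843] p [ 0.0268 -0.2245  0.9047] 
axes(cols)
 [[-0.0564  0.9933  0.1008]
 [ 0.9978  0.0524  0.0417]
 [ 0.0362  0.103  -0.994 ]] 1.0023727231732518 0.0 [-0.5563 -0.5713 -0.7897]
shift [0.0254 0.3669 0.597 ]
```

step_arm(
  series=[0.025,0.367,0.597,-1.9,0.025,0.367,0.597,-1.9,0.025,0.367,0.597,-1.9,0.025,0.367,0.597,-1.9,0.025,0.367,0.597,-1.9,0.025,0.367,0.597,-1.9,0.025,0.367,0.597,-1.9,0.025,0.367,0.597,-1.9],
)

```text
time: 12.5
tool_pos: [0.3296, -0.1747, 0.507]
tcp_rot: [0.014, 3.041, 0.064]
wrist_force: [0.4, -0.9, 0.0]
width: 1.0
grip_force: 0.0
```

```bash
python3 st.py 0.47 -0.16 0.3
```

```text
12.5 q [-0.6415 -0.4049  1.7411  0.0947  1.7488 -2.1837] p [ 0.3296 -0.1747  0.507 ] 
axes(cols)
 [[-0.9949  0.0071  0.1002]
 [ 0.0113  0.9991  0.0413]
 [-0.0998  0.0422 -0.9941]] 1.0003489664840965 0.0 [ 0.3913 -0.9197  0.0281]
shift [-0.1188  0.007   0.2205]
```

step_arm(
  series=[-0.119,0.007,0.22,-1.7,-0.119,0.007,0.22,-1.7,-0.119,0.007,0.22,-1.7,-0.119,0.007,0.22,-1.7,-0.119,0.007,0.22,-1.7,-0.119,0.007,0.22,-1.7,-0.119,0.007,0.22,-1.7,-0.119,0.007,0.22,-1.7],
)

```text
time: 13.5
tool_pos: [0.4766, -0.0688, 0.2807]
tcp_rot: [1.542, -2.671, 0.435]
wrist_force: [0.3, 0.9, -1.0]
width: 1.0
grip_force: 0.0
```

```bash
python3 st.py 0.47 -0.16 0.25
```

```text
13.5 q [-0.0132 -0.2234  2.0349 -0.2709  1.219  -2.5514] p [ 0.4766 -0.0688  0.2807] 
axes(cols)
 [[-0.5096 -0.8526  0.1156]
 [-0.8452  0.4709 -0.2528]
 [ 0.1611 -0.2266 -0.9606]] 1.0003110367268704 0.0 [ 0.3409  0.9054 -0.9595]
shift [ 0.0755 -0.0304  0.0518]
```

```bash
python3 st.py 0.17 -0.48 0.3; python3 - <<'E'
from h import *
t=viewer.read_camera("top")
a=atz(t,(265.5,237),.117);b=atz(t,(362,228),.117);g=atz(t,(313.8,229.2),.11);h=atz(t,(219.3,241.5),.069);b2=atz(t,(253.2,238),.091)
print(a,b,np.linalg.norm(a-b),np.arctan2(-(a-b)[0],(a-b)[1]),g,h,b2,np.linalg.norm((g-h)[:2]),np.arctan2(-(h-g)[0],(h-g)[1]))
E
```

```text
13.5 q [-0.0132 -0.2234  2.0349 -0.2709  1.219  -2.5514] p [ 0.4766 -0.0688  0.2807] 
axes(cols)
 [[-0.5096 -0.8526  0.1156]
 [-0.8452  0.4709 -0.2528]
 [ 0.1611 -0.2266 -0.9606]] 1.0003110367268704 0.0 [ 0.3409  0.9054 -0.9595]
shift [0.5069 0.0634 0.05  ]
[0.50430329 0.01232036 0.117     ] [ 0.51908621 -0.17423532  0.117     ] 0.18714047503094455 0.07907608802550466 [ 0.51850721 -0.08178637  0.11      ] [0.49841332 0.10979135 0.069     ] [0.50375062 0.03822224 0.091     ] 0.19262863262125418 0.10450422575022236
```

step_arm(
  series=[0.507,0.063,0.05,1.25,0.507,0.063,0.05,1.25,0.507,0.063,0.05,1.25,0.507,0.063,0.05,1.25,0.507,0.063,0.05,1.25,0.507,0.063,0.05,1.25,0.507,0.063,0.05,1.25,0.507,0.063,0.05,1.25],
)

```text
time: 14.55
tool_pos: [0.1923, -0.4645, 0.2994]
tcp_rot: [0.356, 2.977, -0.383]
wrist_force: [1.3, -0.3, 1.1]
width: 0.999
grip_force: 0.0
```

```bash
python3 st.py 0.17 -0.48 0.28
```

```text
14.55 q [-1.2227 -0.2967  2.0568 -0.0083  1.1012 -2.5525] p [ 0.1923 -0.4645  0.2994] 
axes(cols)
 [[-0.9652  0.2464  0.0874]
 [ 0.2163  0.9404 -0.2625]
 [-0.1469 -0.2345 -0.961 ]] 0.9987505307603064 0.0 [ 1.2916 -0.284   1.0649]
shift [ 0.0211 -0.0155  0.0207]
```

step_arm(
  series=[0,0,0,-0.5,0,0,0,-0.5,0,0,0,-0.5,0,0,0,-0.5],
)

```text
time: 15.05
tool_pos: [0.268, -0.4117, 0.2809]
tcp_rot: [0.264, -3.055, 0.53]
wrist_force: [-0.3, -0.5, 0.2]
width: 1.0
grip_force: 0.0
```

```bash
python3 st.py 0.495 0.04 0.30
```

```text
15.05 q [-0.8952 -0.3035  2.1073 -0.2414  1.0783 -2.5514] p [ 0.268  -0.4117  0.2809] 
axes(cols)
 [[-0.9852 -0.1714 -0.0002]
 [-0.1613  0.9277 -0.3366]
 [ 0.0579 -0.3315 -0.9417]] 0.9997212922255186 0.0 [-0.2889 -0.4995  0.2054]
shift [-0.2954  0.3738 -0.17  ]
```

```bash
python3 st.py 0.504 0.08 0.23|tail -1
```

```text
shift [-0.3148  0.4326 -0.1176]
```

step_arm(
  series=[-0.315,0.433,-0.118,1.66,-0.315,0.433,-0.118,1.66,-0.315,0.433,-0.118,1.66,-0.315,0.433,-0.118,1.66,-0.315,0.433,-0.118,1.66,-0.315,0.433,-0.118,1.66,-0.315,0.433,-0.118,1.66,-0.315,0.433,-0.118,1.66],
)

```text
time: 16.05
tool_pos: [0.4438, -0.0531, 0.2447]
tcp_rot: [1.452, 2.556, -0.44]
wrist_force: [0.5, -0.5, -0.1]
width: 1.001
grip_force: 0.0
```

```bash
python3 st.py 0.504 0.08 0.20; python3 - <<'E'
from h import *
s=viewer.read_camera("scene");t=viewer.read_camera("top")
for l in ["hasp_tab","hasp_hinge"]:
    a=viewer.spot_point(s,l)[:2];b=viewer.spot_point(t,l)[:2]
    print(l,a,b)
    if a and b: print(tri([ray(s,a[0]["point"]),ray(t,b[0]["point"])]))
c=np.hstack([cv2.resize(s["image"][160:300,230:400],None,fx=2.3,fy=2.3),cv2.resize(t["image"][170:310,190:360],None,fx=2.3,fy=2.3)])
cv2.imwrite("pics/c1.png",c[:,:,::-1])
E
```

```text
16.05 q [ 0.0866 -0.1732  2.0724 -0.3552  1.2896 -0.3433] p [ 0.4438 -0.0531  0.2447] 
axes(cols)
 [[-0.5118  0.8591  0.0012]
 [ 0.8092  0.4825 -0.3353]
 [-0.2887 -0.1706 -0.9421]] 1.0006074310431035 0.0 [ 0.5202 -0.4755 -0.0509]
shift [ 0.0898  0.1235 -0.0025]
hasp_tab [{'point': [313.5, 213.7], 'score': 0.69}, {'point': [274.4, 188.4], 'score': 0.25}] [{'point': [254.3, 239.4], 'score': 0.5}]
[0.50369109 0.03364733 0.0880949 ]
hasp_hinge [{'point': [344.7, 239.1], 'score': 0.9}] []
```

View pics/c1.png

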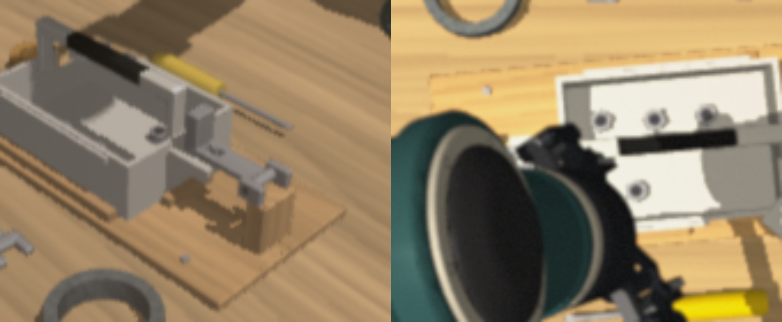

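step_arm(
  series=[0.09,0.124,-0.002,0.42,0.09,0.124,-0.002,0.42,0.09,0.124,-0.002,0.42,0.09,0.124,-0.002,0.42],
)

```text
time: 16.85
tool_pos: [0.5029, 0.0788, 0.1981]
tcp_rot: [1.913, 2.168, -0.376]
wrist_force: [-0.2, -0.2, 0.2]
width: 0.999
grip_force: 0.0
```

```bash
python3 st.py 0.504 0.0324 0.0775; python3 - <<'E'
from h import *
s=viewer.read_camera("scene")
print(viewer.spot_point(s,"hasp_tab")[:2])
cv2.imwrite("pics/c2.png",cv2.resize(s["image"][120:280,240:400],None,fx=3,fy=3)[:,:,::-1])
E
```

```text
16.85 q [ 0.3248  0.0497  1.9517 -0.3397  1.2716  0.3224] p [0.5029 0.0788 0.1981] 
axes(cols)
 [[-0.1248  0.9922 -0.001 ]
 [ 0.9344  0.1172 -0.3363]
 [-0.3335 -0.0429 -0.9418]] 0.9987896997886397 0.0 [-0.1973 -0.1909  0.2347]
shift [-0.0033  0.0008  0.1292]
[{'point': [312.2, 213.3], 'score': 0.66}]
```

View pics/c2.png

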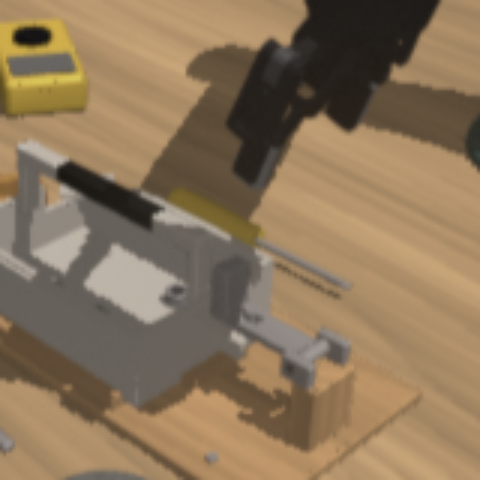

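step_arm(
  series=[-0.003,0,0.04,0,-0.003,0,0.08,0,-0.003,0,0.11,0,-0.003,0,0.125,0,-0.003,0,0.125,0],
  gripper=0.6,
)

```text
time: 17.58
tool_pos: [0.5024, 0.0326, 0.0822]
tcp_rot: [1.915, 2.166, -0.376]
wrist_force: [0.4, -0.4, -0.3]
width: 0.602
grip_force: 0.0
```

step_arm(
  series=[0,0,0,0,0,0,0,0,0,0,0,0,0,0,0,0,0,0,0,0,0,0,0,0],
  gripper=0,
  newtons=30,
)

```text
time: 18.32
tool_pos: [0.5034, 0.0342, 0.0841]
tcp_rot: [1.914, 2.165, -0.374]
wrist_force: [-4.0, 0.1, 5.5]
width: 0.278
grip_force: 29.3
```

```bash
python3 st.py; python3 - <<'E'
from h import *
s=viewer.read_camera("scene")
cv2.imwrite("pics/c3.png",cv2.resize(s["image"][120:280,240:400],None,fx=3,fy=3)[:,:,::-1])
E
```

```text
18.32 q [ 0.2447  0.1506  2.0763 -0.3902  1.0349  0.3429] p [0.5034 0.0342 0.0841] 
axes(cols)
 [[-0.1226  0.9924  0.0012]
 [ 0.9344  0.1159 -0.3368]
 [-0.3344 -0.0402 -0.9416]] 0.2784187945148567 29.34437041847559 [-4.049   0.0738  5.4596]
```

View pics/c3.png

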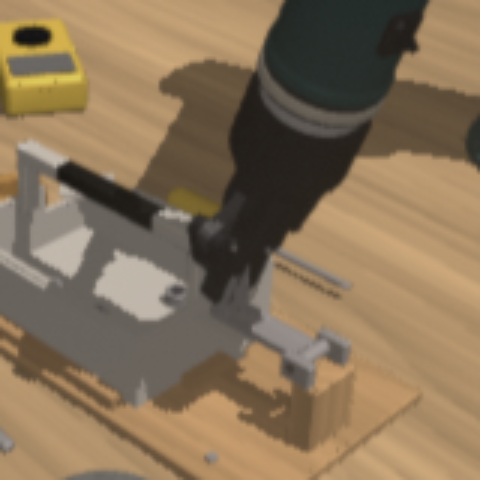

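Fingers hold the tab (23.7 mm opening, tab at crop (225,280)). Now I'll swing it over the hinge arc.

step_arm(
  series=[0.0025,0,-0.013,0,0.007,0,-0.026,0,0.014,0,-0.037,0,0.033,0,-0.056,0,0.051,0,-0.065,0,0.071,0,-0.069,0,0.084,0,-0.069,0,0.098,0,-0.067,0],
)

```text
time: 19.38
tool_pos: [0.4938, 0.1502, 0.1136]
tcp_rot: [1.91, 2.166, -0.366]
wrist_force: [8.6, -3.3, 0.5]
width: 0.271
grip_force: 29.4
```

```bash
python3 st.py; python3 - <<'E'
from h import *
s=viewer.read_camera("scene")
cv2.imwrite("pics/c4.png",cv2.resize(s["image"][120:280,240:400],None,fx=3,fy=3)[:,:,::-1])
E
```

```text
19.38 q [ 0.4522  0.1723  1.9858 -0.3388  1.1527  0.4918] p [0.4938 0.1502 0.1136] 
axes(cols)
 [[-0.1239  0.9923  0.0072]
 [ 0.9349  0.1192 -0.3342]
 [-0.3325 -0.0347 -0.9425]] 0.2708188478104161 29.357146845759416 [ 8.5667 -3.2518  0.4735]
```

View pics/c4.png

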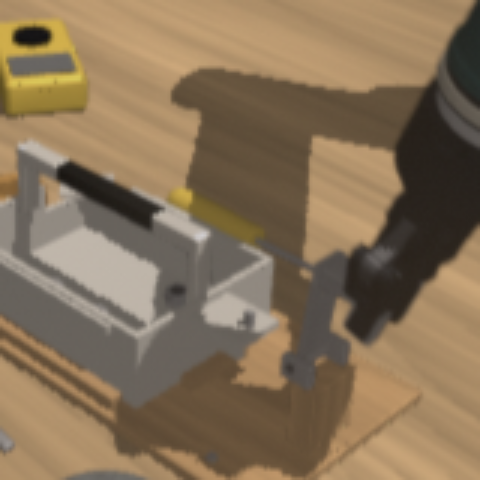

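step_arm(
  series=[0,0,0,0,0,0,0,0,0,0,0,0,0,0,-0.04,0,0,0,-0.09,0,-0.03,0,-0.15,0,-0.09,0,-0.17,0,-0.15,0,-0.18,0],
  gripper=0.8,
)

```text
time: 20.42
tool_pos: [0.5096, 0.07, 0.3333]
tcp_rot: [1.911, 2.168, -0.371]
wrist_force: [0.5, -0.3, 0.3]
width: 0.798
grip_force: 0.0
```

```bash
python3 st.py; python3 - <<'E'
from h import *
s=viewer.read_camera("scene");t=viewer.read_camera("top")
for l in ["tote_grip","tote","pour_corner","hasp_tab"]:
    a=viewer.spot_point(s,l)[:2];b=viewer.spot_point(t,l)[:2]
    print(l,a,b)
    if a and b: print(tri([ray(s,a[0]["point"]),ray(t,b[0]["point"])]))
c=np.hstack([cv2.resize(s["image"][150:290,220:390],None,fx=2.3,fy=2.3),cv2.resize(t["image"][170:310,220:390],None,fx=2.3,fy=2.3)])
cv2.imwrite("pics/c5.png",c[:,:,::-1])
E
```

```text
20.43 q [ 0.3057 -0.0309  1.7815 -0.3273  1.4983  0.2218] p [0.5096 0.07   0.3333] 
axes(cols)
 [[-0.1246  0.9922  0.0034]
 [ 0.9347  0.1185 -0.3352]
 [-0.3329 -0.0386 -0.9422]] 0.7984848909226523 0.0 [ 0.5418 -0.2891  0.3416]
tote_grip [{'point': [273.1, 185.7], 'score': 0.6}] [{'point': [316.1, 234.5], 'score': 0.86}]
[ 0.51082277 -0.0887769   0.10165342]
tote [{'point': [274.4, 222.5], 'score': 0.86}] [{'point': [313.6, 233.8], 'score': 0.58}]
[ 0.51381852 -0.08784613  0.00537397]
pour_corner [{'point': [270.9, 194.1], 'score': 0.55}] [{'point': [357.1, 258.3], 'score': 0.88}, {'point': [326.6, 221.4], 'score': 0.28}]
[ 0.45639839 -0.1772319   0.01866858]
hasp_tab [{'point': [356.7, 215.7], 'score': 0.66}] [{'point': [196.9, 241.7], 'score': 0.77}]
[0.49872464 0.13861573 0.13612487]
```

View pics/c5.png

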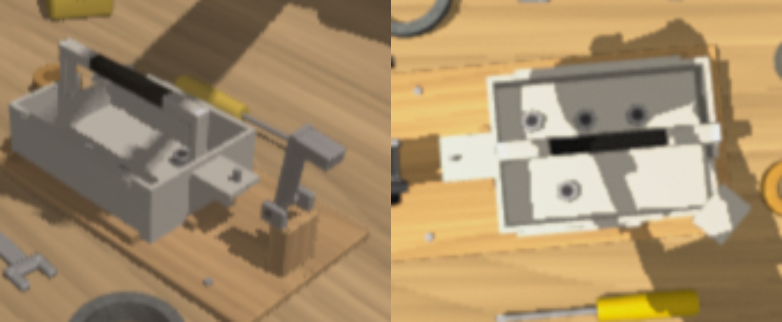

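```bash
python3 - <<'E'
from h import *
s=viewer.read_camera("scene");t=viewer.read_camera("top")
f=lambda x,y:(220+(x-391)/2.3,170+y/2.3)
g=lambda x,y:(220+x/2.3,150+y/2.3)
a=atz(t,f(549,148),.115);b=atz(t,f(667,138),.115);print(a,b,(a+b)/2,np.arctan2(-(a-b)[0],(a-b)[1]),np.linalg.norm(a-b))
print(tri([ray(s,g(132,79)),ray(t,f(608,143))]))
E
python3 st.py 0.516 -0.066 0.16
```

```text
[ 0.50890423 -0.03262617  0.115     ] [ 0.51593629 -0.13204912  0.115     ] [ 0.51242026 -0.08233764  0.115     ] 0.07061113820588098 0.09967132520891697
[ 0.51126259 -0.08144388  0.10906078]
21.02 q [ 0.3081 -0.0276  1.7842 -0.3272  1.4974  0.2253] p [0.5089 0.0711 0.3302] 
axes(cols)
 [[-0.1253  0.9921 -0.0004]
 [ 0.9343  0.1178 -0.3365]
 [-0.3338 -0.0426 -0.9417]] 0.8015090826792729 0.0 [ 0.3025  0.5566 -0.2611]
shift [-0.0722 -0.0018  0.2064]
```

```bash
python3 st.py 0.512 -0.0547 0.184|tail -1;python3 st.py 0.512 -0.0884 0.0901|tail -1
```

```text
shift [-0.0691 -0.0055  0.18  ]
shift [-0.0693 -0.0055  0.2798]
```

step_arm(
  series=[-0.025,-0.002,0.05,0.03,-0.05,-0.004,0.1,0.03,-0.069,-0.005,0.15,0.03,-0.069,-0.005,0.2,0.03,-0.069,-0.005,0.24,0.03,-0.069,-0.005,0.27,0.03,-0.069,-0.005,0.279,0.03,-0.069,-0.005,0.279,0.03],
)

```text
time: 22.02
tool_pos: [0.5128, -0.0882, 0.0914]
tcp_rot: [1.944, 2.136, -0.37]
wrist_force: [-0.0, 0.7, -0.4]
width: 0.802
grip_force: 0.0
```

step_arm(
  series=[0,0,0,0,0,0,0,0,0,0,0,0,0,0,0,0,0,0,0,0,0,0,0,0,0,0,0,0],
  gripper=0,
  newtons=90,
)

```text
time: 22.9
tool_pos: [0.5138, -0.0883, 0.0929]
tcp_rot: [1.943, 2.134, -0.367]
wrist_force: [-1.8, 1.7, 5.8]
width: 0.167
grip_force: 88.4
```

```bash
python3 st.py; python3 - <<'E'
from h import *
s=viewer.read_camera("scene");t=viewer.read_camera("top")
c=np.hstack([cv2.resize(s["image"][130:290,220:390],None,fx=2.3,fy=2.3),cv2.resize(t["image"][160:320,220:390],None,fx=2.3,fy=2.3)])
cv2.imwrite("pics/c6.png",c[:,:,::-1])
E
```

```text
22.9 q [ 0.0073  0.1179  2.0943 -0.4192  0.972   0.1597] p [ 0.5138 -0.0883  0.0929] 
axes(cols)
 [[-0.093   0.9957  0.0026]
 [ 0.9376  0.0884 -0.3362]
 [-0.335  -0.0288 -0.9418]] 0.1666394824703448 88.37315544602461 [-1.787   1.6918  5.8103]
```

View pics/c6.png

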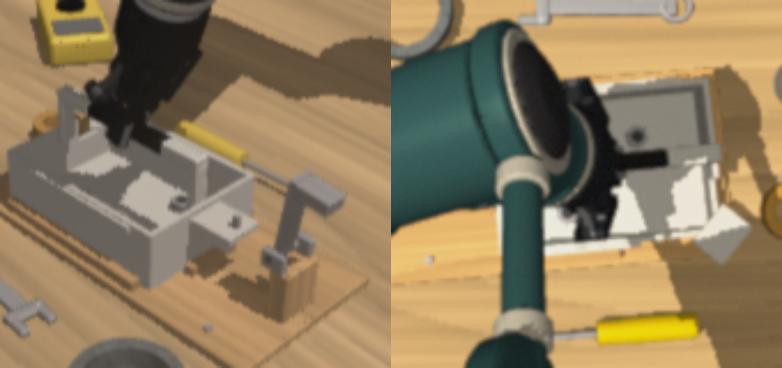

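step_arm(
  series=[-0.0034,-0.0003,-0.0094,0,-0.0084,-0.0007,-0.0236,0,-0.0168,-0.0015,-0.047,0,-0.0268,-0.0023,-0.075,0,-0.0402,-0.0035,-0.113,0,-0.0536,-0.0046,-0.151,0,-0.067,-0.006,-0.188,0,-0.067,-0.006,-0.188,0],
)

```text
time: 24.0
tool_pos: [0.5153, -0.0886, 0.2957]
tcp_rot: [1.941, 2.13, -0.36]
wrist_force: [-0.6, -0.3, -5.2]
width: 0.17
grip_force: 88.3
```

```bash
python3 st.py; python3 - <<'E'
from h import *
s=viewer.read_camera("scene");t=viewer.read_camera("top")
c=np.hstack([cv2.resize(s["image"][70:290,220:390],None,fx=2.3,fy=2.3),cv2.resize(t["image"][140:360,220:390],None,fx=2.3,fy=2.3)])
cv2.imwrite("pics/c7.png",c[:,:,::-1])
E
```

```text
24.0 q [ 0.0066 -0.0711  1.8881 -0.3533  1.3327 -0.0005] p [ 0.5153 -0.0886  0.2957] 
axes(cols)
 [[-0.091   0.9958  0.0088]
 [ 0.9376  0.0887 -0.3362]
 [-0.3356 -0.0224 -0.9418]] 0.1698278950270585 88.28389406204224 [-0.6118 -0.2943 -5.1853]
```

View pics/c7.png

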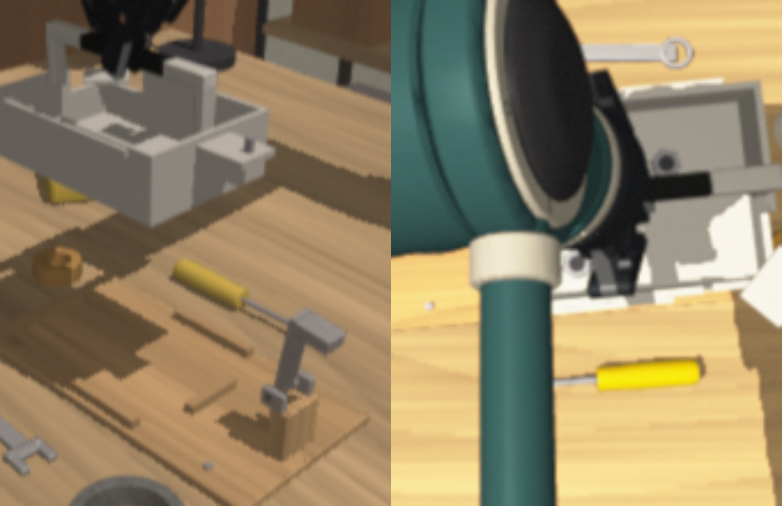

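Left: the tote hangs level and clear of the dock, with the hasp standing open at (290,360). Now the slow turn about the leaning tool axis.

step_arm(
  series=[0,0,0,0.08,0,0,0,0.18,0,0,0,0.29,0,0,0,0.4,0,0,0,0.51,0,0,0,0.62,0,0,0,0.73,0,0,0,0.84],
)

```text
time: 25.1
tool_pos: [0.5111, -0.0884, 0.2874]
tcp_rot: [2.588, 1.128, -0.202]
wrist_force: [0.4, 0.6, -4.7]
width: 0.169
grip_force: 88.4
```

step_arm(
  series=[0,0,0,0.11,0,0,0,0.22,0,0,0,0.33,0,0,0,0.44,0,0,0,0.55,0,0,0,0.66,0,0,0,0.77,0,0,0,0.87],
)

```text
time: 26.1
tool_pos: [0.5111, -0.0883, 0.2873]
tcp_rot: [2.799, -0.067, 0.004]
wrist_force: [0.5, 0.4, -5.3]
width: 0.169
grip_force: 88.3
```

step_arm(
  series=[0,0,0,0.07,0,0,0,0.12,0,0,0,0.15,0,0,0,0.15,0,0,0,0.15,0,0,0,0.15,0,0,0,0.15,0,0,0,0.15],
)

```text
time: 27.1
tool_pos: [0.5131, -0.0886, 0.2914]
tcp_rot: [2.787, -0.273, 0.049]
wrist_force: [0.7, 0.1, -4.5]
width: 0.164
grip_force: 88.3
```

```bash
python3 st.py; python3 - <<'E'
from h import *
s=viewer.read_camera("scene");t=viewer.read_camera("top")
for p in(s,t):
  for l in ["nut1","pour_corner","tote","tote_grip"]: print(l,[(x["point"],round(x["score"],2)) for x in viewer.spot_point(p,l)[:5]])
c=np.hstack([cv2.resize(s["image"][60:280,190:400],None,fx=1.9,fy=1.9),cv2.resize(t["image"][120:340,210:420],None,fx=1.9,fy=1.9)])
cv2.imwrite("pics/c8.png",c[:,:,::-1])
E
```

```text
27.1 q [ 0.0066 -0.0678  1.8928 -0.3532  1.333   1.8595] p [ 0.5131 -0.0886  0.2914] 
axes(cols)
 [[ 0.981  -0.1941  0.0009]
 [-0.1825 -0.924  -0.3361]
 [ 0.0661  0.3296 -0.9418]] 0.16409434484515442 88.3161985874176 [ 0.6634  0.1275 -4.5422]
nut1 []
pour_corner [([304.6, 158.9], 0.59), ([201.5, 202.0], 0.19)]
tote [([248.9, 135.3], 0.89)]
tote_grip [([276.3, 98.9], 0.96)]
nut1 [([306.7, 249.0], 0.41)]
pour_corner [([299.4, 253.5], 0.72)]
tote [([344.0, 206.8], 0.64)]
tote_grip [([320.1, 224.0], 0.56)]
```

View pics/c8.png

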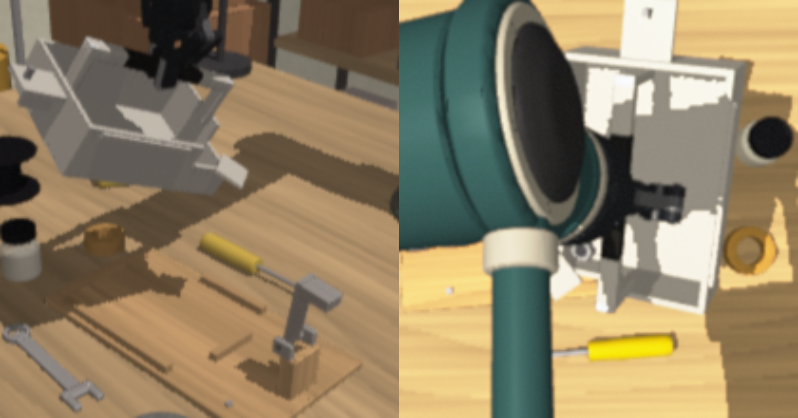

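The pour corner is lowest, with the lip at crop (235,170). One nut is visible in that corner at (583,252), and no nut shows on the visible floor. By calculation tote x rises 19° and y 22°, about 30° in all. Handing in.

```bash
python3 -c "
from h import *
print(job.finish_job())"
```

```text
the job is handed in; nothing more can be done
None
```

I handed the job in with the hasp open at about 96°, the tote held clear of the dock and tilted about 30° with the pour corner lowest; I saw only one of the four nuts there (the rest hidden by the arm), none elsewhere on the visible floor, and the hand-in gave no verdict.

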